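# Turn over a lens plate and sort it by the colour it shows

## Robot

A 6-joint arm with a two-finger parallel gripper is mounted at the origin on the work surface. World frame = base frame: x ahead of the robot, y to its left, z up, the work surface at z = 0. Lengths are in m, angles in degrees, forces in N, time in s.
With the tool pointing down it reaches from about 0.375 to 0.825 m from the base axis. Payload 5.5 kg.
Tool frame: the origin (TCP) lies at the very end of the fingers, on their centre line; the grasp point (between the pads) lies bot.hold_point_z behind it (bot.hold_point_z is the distance from the TCP to the grasp point, in m); z points along the fingers, y is the line along which they close (so a half turn about z gives the same grasp; the last joint's range is limited). The gripper opens to 85 mm and grips with 20 to 120 N. Pads are 22 mm wide; open, the fingers measure 114 mm over their backs; the gripper's body (76 mm by 85 mm) begins 54 mm behind the grasp point. The pads swing forward as they close: fully open they stand 13 mm farther back than shut.
Start: joints at [-66.52, 17.962, -2.699, 69.339, 0, 90], TCP at [0.239, -0.55, 0.231] pointing down, gripper open.
Joint ranges: [-152.73, 152.73], [-39.44, 99.34], [-58.76, 71.6], [-118.89, 123.64], [-81.53, 83.1], [-180, 180]. Speed limits (degrees/s): [136.94, 136.94, 172.46, 180, 180, 180].

## Interface

Orientations are given as [roll, pitch, yaw] about the fixed x, y, z axes, in that order (R = Rz(yaw) Ry(pitch) Rx(roll)).
In Python, from rig import bot gives the robot as it stands.
- The arm moves only by the shell command python3 -m creep 'ROWS' [FORCE]. ROWS is a JSON object of lists of equal length, an entry for each row: "slide": the shift along the tool's x, y, z as a fraction of full scale, a list of three; "rot": the turn, a rotation vector about the tool's x, y, z as a fraction of full scale, a list of three; "jaw": the closure, from -1 (fully open) to 1 (shut), so that 0 is half open. A call has 1 to 12 rows; each row is the pose to reach, as a shift and turn from the pose commanded when the call began, along the tool's axes at that moment, turning the shorter way round; what a row does not reach only later rows make up. Full scale, the value 1, is 0.15 m for a shift and 180 degrees for a turn. A row lasts 1/10 s, in which the tool goes at most 50 mm and 8.59 degrees, less where a joint would pass 70% of its speed; a pose out of reach is approached as far as the arm can. A call with a number of a shift or a turn outside -1 to 1 is refused whole. A call with a gripper value outside its range is refused whole. The fingers move at their own pace and stop on an object; FORCE is the grip in N (left out, the last holds). Time passes only in rows, so rows that repeat a pose let the fingers close. It gives the time, the measured TCP pose, the force, the opening and the grip force at its end, in the units of the state.
- bot.sense(): the state, without advancing time (a new reading comes with each control period).
- bot.get_image(name): name is "scene" or "top" or "wrist"; returns the picture (384x512x3 uint8, red, green, blue); there is no depth.
- bot.camera_model(name): a dict with "fx", "fy", "cx", "cy" (pixels), "k1" (the pictures are not rectified: a ray, as slopes to the right and down, at radius r is drawn at 1 + k1 r^2 times it, then the intrinsics apply), "T" (4x4, takes a point from camera to world coordinates); the wrist camera has in their place "T_tool_cam" (4x4, takes a point from camera to tool coordinates, whose origin is the TCP and whose axes are the flange's). Camera axes: x right, y up, looking along -z (the intrinsics and any distortion apply to the point x, -y, -z); pixel columns grow to the right and rows downward; lengths in m; the calibration is good to about 2 mm. A picture is of the moment at which its call begins: read the wrist's pose just before it. camera_model takes no time and is no camera call.
- bot.finish_job(): hands the job in; it is judged then, once.
The state is a dict: "time": time; "joints": joint angles; "dq": joint speeds; "joint_efforts": joint torques, N m; "eef_pos": TCP position; "ee_rot": TCP orientation; "ft_force": force on the tool from outside, world axes, zero at the start; "ft_torque": the same for the moment, N m; "width": finger opening in m; "grip_force": force on a finger pad.
Only numpy, scipy, OpenCV 4.12 (cv2) and the standard library are available. Lean on these libraries where they do the work, as an engineer would, in place of code of your own. Each camera call takes 0.05 s, during which the arm holds its last target. There are 200 camera calls.

## Task

Slide the black lens plate that waits on the jig's infeed deck, without lifting it, fully home onto the yellow leaf, then swing the leaf right over by its red handle so that the plate lands on the green bed with its coloured face up, and swing the leaf all the way back. Then lay the plate gently, coloured face up and flat, in the middle of the tray of the same colour. Leave the spare plate on the grey ledge and everything else alone.

Things in the scene. Friction and masses are not known exactly. Their poses are not given: they have to be found in the camera images.
- jig: turnover jig, fixed to the bench, at a random yaw; its parts stand side by side along its y: bed (right), hinge, leaf, infeed deck (left). Origin on the bench under the middle of the hinge axis; x points away from the robot along the hinge, y to the left, z up. The hinge axis is at y 0, z 45 mm, with a 10 mm barrel round it. All 'jig' numbers below are in this frame, in mm.
- leaf (a joint): yellow leaf: 0 = open, level on the jig's +y side (y 7 to 68), in line with the deck, its floor 1 mm below the deck; pi = turned over above the bed, leaving 10 mm over it. Stays where left (about 3 N at the handle); starts at 0. Side walls 8 mm high, 74 mm apart inside; outer end open; stop lip near the hinge with its face at jig y 10.
- leaf_handle (a point): middle of the leaf's red round handle bar: 10 mm thick, parallel to the hinge, sticking out from the leaf's near side (jig x -42 to -97), 60 mm from the hinge axis; at jig (-72, 60, 45) when the leaf is open; turns with the leaf
- leaf_seat (a point): where a plate's centre is when it is fully home on the leaf, against the lip: jig (0, 39, 44) when open; fixed to the leaf
- deck (a point): point on the top surface of the aluminium infeed deck where the waiting plate is centred, within 17 mm along y: jig (0, 130, 41). The deck spans jig y 69 to 185 and is open at both ends; it is a channel 70 mm wide between two rails 4 mm thick that rise 8 mm above it.
- bed (a point): point on the top of the bed (green pad on aluminium, no rims) where a turned plate comes to lie: jig (0, -42, 40). The bed spans jig y -90 to 0, x -26 to 26, so that both ends of a plate overhang it by about 6 mm, 40 mm above the bench.
- park (a point): where the spare plate's centre is, within 20 mm, on the grey parking ledge on the far side of the deck: jig (105, 130, 45). Ledge top at z 41, jig x 45 to 143, y 80 to 185.
- plate_blue: blue lens plate: black plate 64 (x) x 56 (y) x 8 (z) mm, about 70 g. Origin at its centre. Its +z face is the plain black back (up at the start); its -z face is blue with a lens in the middle and is hidden at the start. Either plate may be the one on the infeed deck; the other is on the parking ledge.
- plate_orange: orange lens plate: black plate 64 (x) x 56 (y) x 8 (z) mm, about 70 g. Origin at its centre. Its +z face is the plain black back (up at the start); its -z face is orange with a lens in the middle and is hidden at the start. Either plate may be the one on the infeed deck; the other is on the parking ledge.
- tray_blue: blue open tray 140 (x) x 130 (y) x 22 mm high, walls 4 mm, floor 4 mm; origin at the centre of its underside
- tray_orange: orange open tray, same sizes; origin at the centre of its underside
- barrel_a: bystander: black lens barrel with a brass band, upright, 50 mm across, 60 mm tall; origin at its foot
- barrel_b: bystander: the same kind of black lens barrel; origin at its foot
- solvent_jar: bystander: amber glass jar with black cap, 56 mm across, 110 mm tall; origin at its foot
- lens_cell: bystander: small brass ring, 32 mm across, 18 mm tall; origin at its foot
- screwdriver: bystander: screwdriver with green handle, 170 mm, lying flat; origin near its middle
- brush_pot: bystander: empty white cup, 70 mm across, 90 mm tall; origin at its foot

How it is judged:
By the outcome, as a careful person would: the job done as asked, in the order asked, and still so for the second after the job is handed in, with the robot touching nothing.
It also fails if it takes over 72 s, if anything falls off the work surface, if the arm or the gripper's body presses on something with over 40 N, if the wrist force passes 120 N, or if a joint passes its speed limit or range.

## Working session

There is one attempt and no reset: what is moved stays moved. The work goes in short steps, Python scripts to look and compute and a shell command to move; the robot and the scene stay as the last step left them, time stands still between calls to the robot, and variables do not carry over. Pictures are saved under pics/ and viewed, at most 10 in all, crops included, and the job is handed in when it is done.

```bash
ls; mkdir -p pics
python3 - <<'E'
from rig import bot
import cv2
for n in ("scene","top"):
    im=bot.get_image(n); cv2.imwrite(f"pics/{n}0.png",cv2.resize(im[...,::-1],(800,600),interpolation=cv2.INTER_CUBIC))
    m=bot.camera_model(n); print(n,m)
print(bot.camera_model("wrist")); print(bot.hold_point_z, bot.sense())
E
```

```text
pics
scene {'fx': 376.4960834125077, 'fy': 376.4960834125077, 'cx': 257.85568237342363, 'cy': 187.68823058422814, 'k1': -0.08592294241682878, 'T': array([[ 0.51827369, -0.48364649,  0.70532153,  1.30045468],
       [ 0.85499207,  0.31184331, -0.41441804, -0.38657546],
       [-0.01951797,  0.81782628,  0.57513409,  0.61512509],
       [ 0.        ,  0.        ,  0.        ,  1.        ]])}
top {'fx': 352.7505239811121, 'fy': 352.7505239811121, 'cx': 258.25476626550494, 'cy': 195.731466902124, 'k1': -0.003291393169505935, 'T': array([[ 0.00978718,  0.97624382, -0.21645371,  0.41466216],
       [-0.99994629,  0.00881705, -0.00544721,  0.01774633],
       [-0.00340932,  0.2164954 ,  0.97627769,  0.92453871],
       [ 0.        ,  0.        ,  0.        ,  1.        ]])}
{'fx': 265.4364869105769, 'fy': 265.4364869105769, 'cx': 252.17457978309002, 'cy': 190.48733150221523, 'k1': 0.015448399790284117, 'T_tool_cam': array([[ 9.19206592e-04,  9.51939986e-01,  3.06283232e-01,
         7.85768626e-02],
       [ 9.99999396e-01, -1.05961284e-03,  2.92153765e-04,
        -3.53594160e-04],
       [ 6.02654497e-04,  3.06282778e-01, -9.51940385e-01,
        -1.43569052e-01],
       [ 0.00000000e+00,  0.00000000e+00,  0.00000000e+00,
         1.00000000e+00]])}
0.0187 {'time': 0.1, 'joints': array([-6.65191630e+01,  1.80006025e+01, -2.74693037e+00,  6.93420900e+01,
        1.93893395e-03,  9.00003292e+01]), 'dq': array([ 0.02099407, -0.16567752,  0.08337417,  0.08073832,  0.01574245,
       -0.00672739]), 'joint_efforts': array([ 4.14191391e-04, -5.40767598e+01,  3.40540838e+01,  1.11305981e-02,
        1.69896907e-05, -2.61761761e-05]), 'eef_pos': array([ 0.23886687, -0.54983093,  0.23052797]), 'ee_rot': array([-1.79910377e+02, -1.93841667e-03,  2.34805048e+01]), 'ft_force': array([-0.0616528 ,  0.27936473, -0.35980083]), 'ft_torque': array([ 0.04462678,  0.01392027, -0.01488745]), 'grip_force': 0.0, 'width': 0.08555355553679093}
```

View pics/top0.png

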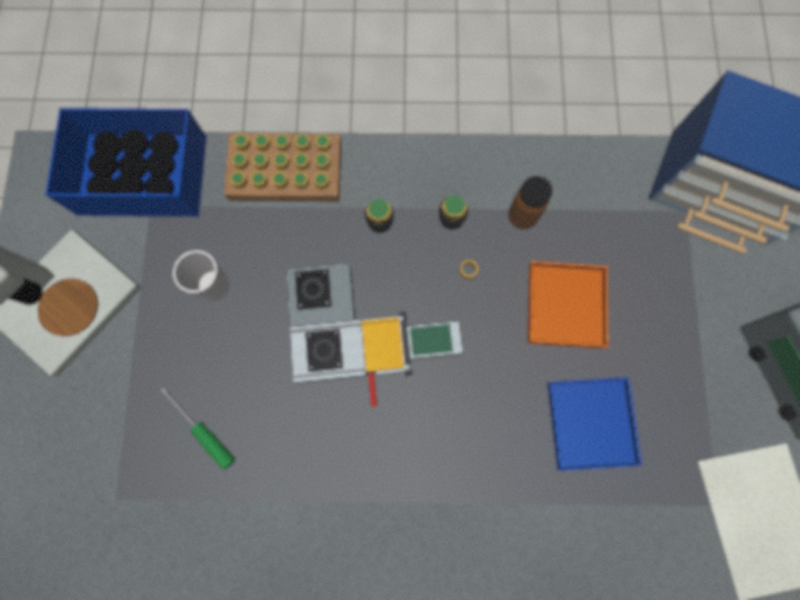

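View pics/scene0.png

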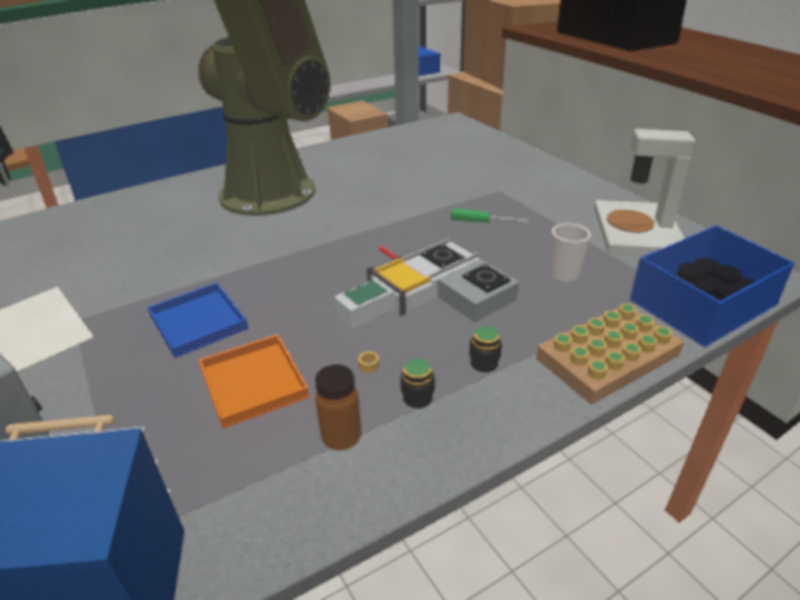

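Top view: jig with its deck plate at about (323,350), yellow leaf (383,345), green bed (432,340), handle (373,390), spare plate on the ledge (313,290), orange tray (568,305), blue tray (593,423), all in 800x600 pixels. I'll fit the jig pose from these points.

```bash
cat > h.py <<'E'
import numpy as np, cv2
from rig import bot
from scipy.spatial.transform import Rotation as Ro
def Tcam(n,s=None):
    m=bot.camera_model(n)
    if "T" in m: return m,np.array(m["T"])
    s=s or bot.sense()
    B=np.eye(4);B[:3,:3]=Ro.from_euler("xyz",s["ee_rot"],degrees=True).as_matrix();B[:3,3]=s["eef_pos"]
    return m,B@m["T_tool_cam"]
def proj(n,P,s=None):
    m,T=Tcam(n,s);p=(np.atleast_2d(P)-T[:3,3])@T[:3,:3]
    a=np.c_[p[:,0]/-p[:,2],p[:,1]/p[:,2]]
    a=a*(1+m["k1"]*(a**2).sum(1,keepdims=True))
    return a*[m["fx"],m["fy"]]+[m["cx"],m["cy"]]
def unproj(n,uv,z,s=None):
    m,T=Tcam(n,s);d=(np.atleast_2d(uv)-[m["cx"],m["cy"]])/[m["fx"],m["fy"]]
    a=d.copy()
    for _ in range(8): a=d/(1+m["k1"]*(a**2).sum(1,keepdims=True))
    r=np.c_[a[:,0],-a[:,1],-np.ones(len(a))]@T[:3,:3].T
    return T[:3,3]+r*((z-T[2,3])/r[:,2])[:,None]
def jig(P,q):
    P=np.atleast_2d(P)/1000.;c,s=np.cos(q[2]),np.sin(q[2])
    return np.c_[q[0]+c*P[:,0]-s*P[:,1],q[1]+s*P[:,0]+c*P[:,1],P[:,2]]
E
python3 - <<'E'
from h import *
from scipy.optimize import least_squares
J=np.array([[39,185,49],[-39,185,49],[26,-90,40],[-26,-90,40],[-97,60,45]])
U=np.array([[290,326],[294,381],[460,321],[463,354],[374,405]])/1.5625
f=least_squares(lambda q:(proj("top",jig(J,q))-U).ravel(),[.5,0,0]);q=f.x
print(q,np.degrees(q[2]),f.fun.round(1)); np.save("q.npy",q)
for nm,c in dict(org=[(529,262),(608,265),(607,347),(528,345)],blu=[(548,382),(628,377),(639,464),(558,469)]).items():
    w=unproj("top",np.array(c)/1.5625,.022);print(nm,w.mean(0),[np.linalg.norm(w[i]-w[i-1]).round(3) for i in range(4)])
    d=w[1]-w[0];print(np.degrees(np.arctan2(d[1],d[0])))
im=cv2.resize(bot.get_image("top")[...,::-1],None,fx=4,fy=4,interpolation=cv2.INTER_CUBIC)
def dr(P,col):
    cv2.polylines(im,[(proj("top",jig(P,q))*4+1.5).round().astype(int)],True,col,1)
dr([[39,185,49],[-39,185,49],[-39,69,49],[39,69,49]],(255,0,255))
dr([[41,68,44],[-41,68,44],[-41,7,44],[41,7,44]],(255,0,0))
dr([[26,0,40],[-26,0,40],[-26,-90,40],[26,-90,40]],(0,0,255))
dr([[-42,60,45],[-97,60,45]],(255,255,0))
dr([[32,158,49],[-32,158,49],[-32,102,49],[32,102,49]],(0,255,255))
cv2.imwrite("pics/ov.png",im[620:1120,700:1220])
# camera cross-check with scene
print(proj("scene",jig([[-97,60,45],[26,-90,40],[-26,-90,40],[0,130,45]],q))*1.5625)
E
```

```text
[0.55004351 0.01715387 0.10733961] 6.150106883246164 [ 0.1  1.9 -0.8 -2.4 -0.1  0.3  0.4 -0.7  0.4  1. ]
org [ 0.62029141 -0.25302429  0.022     ] [np.float64(0.143), np.float64(0.134), np.float64(0.141), np.float64(0.13)]
-91.76244697378156
blu [ 0.42653134 -0.28279439  0.022     ] [np.float64(0.136), np.float64(0.131), np.float64(0.137), np.float64(0.128)]
-85.92876601528639
[[379.85637351 247.13237889]
 [349.22870684 308.90703163]
 [332.55288935 294.70289265]
 [441.09578558 255.64628099]]
```

View pics/ov.png

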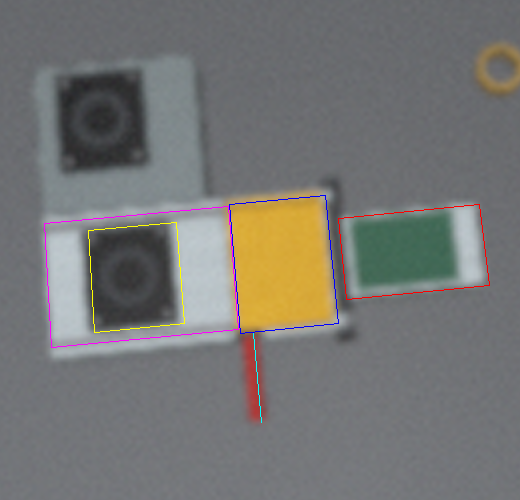

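The overlay fits to about 3 mm, with the handle and leaf slightly left of the model. I'll go above the jig and refine with the wrist camera.

```bash
python3 -m creep '{"slide":[[0.917,-0.855,0],[0.917,-0.855,0],[0.917,-0.855,0],[0.917,-0.855,0],[0.917,-0.855,0],[0.917,-0.855,0],[0.917,-0.855,0],[0.917,-0.855,0],[0.917,-0.855,0],[0.917,-0.855,0]],"rot":[[0,0,-0.404],[0,0,-0.404],[0,0,-0.404],[0,0,-0.404],[0,0,-0.404],[0,0,-0.404],[0,0,-0.404],[0,0,-0.404],[0,0,-0.404],[0,0,-0.404]],"jaw":[0,0,0,0,0,0,0,0,0,0]}'
python3 -m creep '{"slide":[[0.785,0.463,0.1],[0.785,0.463,0.1],[0.785,0.463,0.1],[0.785,0.463,0.1]],"rot":[[0,0,0],[0,0,0],[0,0,0],[0,0,0]],"jaw":[0.3,0.3,0.3,0.3]}'
python3 -m creep '{"slide":[[0.785,0.463,0.1],[0.785,0.463,0.1],[0.785,0.463,0.1],[0.785,0.463,0.1]],"rot":[[0,0,0],[0,0,0],[0,0,0],[0,0,0]],"jaw":[0.5,0.5,0.5,0.5]}'
python3 -m creep '{"slide":[[0.785,0.463,0.1],[0.785,0.463,0.1],[0.785,0.463,0.1],[0.785,0.463,0.1]],"rot":[[0,0,0],[0,0,0],[0,0,0],[0,0,0]],"jaw":[0.5,0.5,0.5,0.5]}'
python3 -m creep '{"slide":[[0.785,0.463,0.1],[0.785,0.463,0.1],[0.785,0.463,0.1],[0.785,0.463,0.1],[0.785,0.463,0.1],[0.785,0.463,0.1]],"rot":[[0,0,0],[0,0,0],[0,0,0],[0,0,0],[0,0,0],[0,0,0]],"jaw":[0.5,0.5,0.5,0.5,0.5,0.5]}'
python3 - <<'E'
from h import *
q=np.load("q.npy");s=bot.sense();im=bot.get_image("wrist")[...,::-1]
np.save("w1.npy",im);import pickle;pickle.dump(s,open("s1.pkl","wb"))
im=cv2.resize(im,(800,600),interpolation=cv2.INTER_CUBIC)
cv2.imwrite("pics/w1.png",im);print(s["eef_pos"],s["ee_rot"],s["width"])
J=[[39,185,49],[-39,185,49],[39,69,49],[-39,69,49],[26,-90,40],[-26,-90,40],[-97,60,45],[-42,60,45]]
print((proj("wrist",jig(J,q),s)*1.5625).round(),)
E
```

```text
time: 1.15
eef_pos: [0.314, -0.3777, 0.2311]
ee_rot: [-180.0, -0.0, 96.2]
ft_force: [-0.7, 0.1, -0.2]
width: 0.0429
grip_force: 0.0
time: 1.55
eef_pos: [0.3711, -0.2497, 0.2157]
ee_rot: [-180.0, -0.1, 96.4]
ft_force: [-1.1, 0.2, -0.3]
width: 0.0301
grip_force: 0.0
time: 1.95
eef_pos: [0.4278, -0.1259, 0.2008]
ee_rot: [180.0, -0.1, 96.4]
ft_force: [-0.2, -0.8, 0.5]
width: 0.0211
grip_force: 0.0
time: 2.35
eef_pos: [0.4846, -0.0019, 0.1858]
ee_rot: [180.0, -0.0, 96.3]
ft_force: [-0.1, -1.1, -0.6]
width: 0.021
grip_force: 0.0
time: 2.95
eef_pos: [0.539, 0.1185, 0.1713]
ee_rot: [-180.0, 0.0, 96.1]
ft_force: [-0.3, 0.1, -0.1]
width: 0.0215
grip_force: 0.0
[0.53902438 0.11853366 0.17131634] [-1.79959293e+02  4.54496686e-02  9.60743005e+01] 0.021513041381448102
[[459. 157.]
 [330. 157.]
 [451. 334.]
 [338. 334.]
 [426. 507.]
 [363. 507.]
 [257. 343.]
 [335. 343.]]
```

View pics/w1.png

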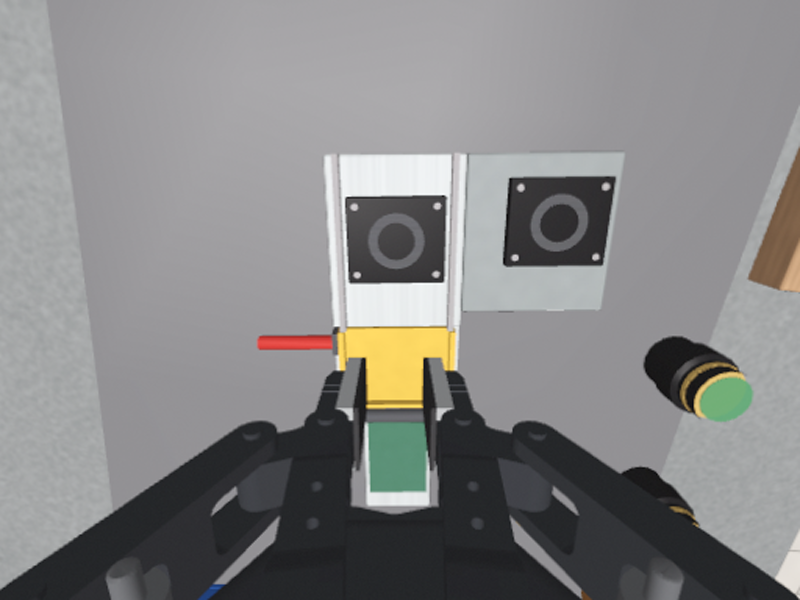

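Wrist view: deck end at row 154, deck plate corners (347,197)–(446,282), yellow leaf from row 328, handle end (258,343), bed end row 506. It agrees with the fit to about 3 mm; refining it.

Run:
```python
from h import *
import pickle
from scipy.optimize import least_squares
s=pickle.load(open("s1.pkl","rb"))
J=np.array([[-35,185,41],[35,185,41],[-97,60,45],[-26,-90,40],[26,-90,40],[-35,69,41],[35,69,41]])
U=np.array([[340,155],[452,154],[258,343],[367,506],[429,506],[345,328],[449,327]])/1.5625
f=least_squares(lambda q:(proj("wrist",jig(J,q),s)-U).ravel(),[.55,.017,.107],loss="soft_l1");q=f.x
print(q,np.degrees(q[2]),(f.fun*1.56).round(1)); np.save("q.npy",q)
def tojig(w): 
    d=w[:,:2]-q[:2];c,sn=np.cos(q[2]),np.sin(q[2]);return np.c_[c*d[:,0]+sn*d[:,1],-sn*d[:,0]+c*d[:,1]]*1000
w=unproj("wrist",np.array([[347,197],[444,196],[446,282],[349,282]])/1.5625,.049,s);print(tojig(w).round(1))
print("tcp jig",tojig(s["eef_pos"][None]).round(1))
```

```text
[0.55208139 0.01882209 0.11452712] 6.561920761451356 [-0.5 -0.  -0.2  0.1  1.6 -0.5 -0.7  0.2  0.2 -0.1  2.4 -0.1 -3.   0.2]
[[-30.5 160.1]
 [ 30.  160.2]
 [ 33.  104.6]
 [-31.6 105.1]]
tcp jig [[ -1.6 100.6]]
```

```bash
python3 -m creep '{"slide":[[0.25,0.011,0],[0.503,0.011,0],[0.503,0.011,0.3],[0.503,0.011,0.6],[0.503,0.011,0.75],[0.503,0.011,0.8],[0.503,0.011,0.852],[0.503,0.011,0.852],[0.503,0.011,0.852]],"rot":[[0,0,-0.002],[0,0,-0.002],[0,0,-0.002],[0,0,-0.002],[0,0,-0.002],[0,0,-0.002],[0,0,-0.002],[0,0,-0.002],[0,0,-0.002]],"jaw":[0.5,0.5,0.5,0.5,0.5,0.5,0.5,0.5,0.5]}'
python3 -m creep '{"slide":[[-0.03,0,0],[-0.06,0,0],[-0.11,0,0],[-0.16,0,0],[-0.21,0,0],[-0.26,0,0],[-0.31,0,0],[-0.36,0,0],[-0.41,0,0],[-0.46,0,0],[-0.5,0,0],[-0.5,0,0]],"rot":[[0,0,0],[0,0,0],[0,0,0],[0,0,0],[0,0,0],[0,0,0],[0,0,0],[0,0,0],[0,0,0],[0,0,0],[0,0,0],[0,0,0]],"jaw":[0.5,0.5,0.5,0.5,0.5,0.5,0.5,0.5,0.5,0.5,0.5,0.5]}'
python3 - <<'E'
from h import *
q=np.load("q.npy");s=bot.sense();im=bot.get_image("wrist")[...,::-1]
cv2.imwrite("pics/w2.png",cv2.resize(im,(800,600),interpolation=cv2.INTER_CUBIC))
J=[[-32,67,48],[32,67,48],[-32,11,48]]
print((proj("wrist",jig(J,q),s)*1.5625).round(),)
E
```

```text
time: 3.9
eef_pos: [0.5341, 0.1955, 0.0449]
ee_rot: [179.9, -0.0, 96.5]
ft_force: [-0.1, -0.1, -0.4]
width: 0.0215
grip_force: 0.0
time: 5.1
eef_pos: [0.5415, 0.12, 0.0434]
ee_rot: [-180.0, 0.0, 96.5]
ft_force: [-0.0, -0.3, -0.5]
width: 0.0214
grip_force: 0.0
[[312. 461.]
 [471. 461.]
 [319. 567.]]
```

View pics/w2.png

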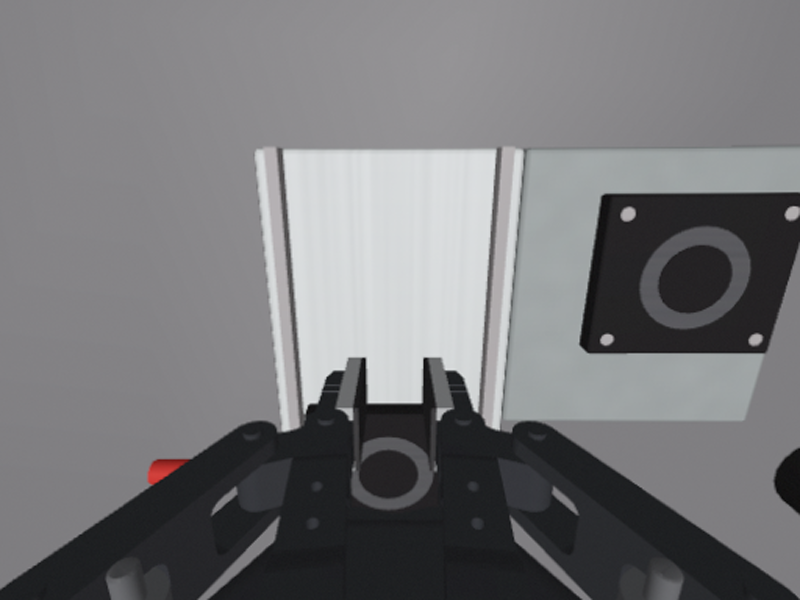

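The plate follows square between the rails, its edge at about row 404 between the fingers. Now the last stretch.

```bash
python3 -m creep '{"slide":[[-0.04,0,0],[-0.08,0,0],[-0.12,0,0],[-0.14,0,0],[-0.15,0,0],[-0.155,0,0],[-0.155,0,0]],"rot":[[0,0,0],[0,0,0],[0,0,0],[0,0,0],[0,0,0],[0,0,0],[0,0,0]],"jaw":[0.5,0.5,0.5,0.5,0.5,0.5,0.5]}'
python3 -m creep '{"slide":[[-0.007,0,0],[-0.007,0,0]],"rot":[[0,0,0],[0,0,0]],"jaw":[0.5,0.5]}'
python3 -m creep '{"slide":[[-0.007,0,0],[-0.007,0,0]],"rot":[[0,0,0],[0,0,0]],"jaw":[0.5,0.5]}'
```

```text
time: 5.85
eef_pos: [0.5442, 0.0979, 0.0435]
ee_rot: [180.0, 0.0, 96.6]
ft_force: [0.6, 1.1, 0.3]
width: 0.0214
grip_force: 0.0
time: 6.05
eef_pos: [0.5443, 0.0969, 0.0435]
ee_rot: [180.0, 0.0, 96.6]
ft_force: [0.5, 1.0, -0.1]
width: 0.0213
grip_force: 0.1
time: 6.25
eef_pos: [0.5444, 0.0959, 0.0435]
ee_rot: [180.0, -0.0, 96.6]
ft_force: [-0.1, 0.6, 0.2]
width: 0.0213
grip_force: 0.1
```

```bash
for i in 1; do python3 -m creep '{"slide":[[-0.007,0,0],[-0.007,0,0]],"rot":[[0,0,0],[0,0,0]],"jaw":[0.5,0.5]}'; python3 -m creep '{"slide":[[-0.007,0,0],[-0.007,0,0]],"rot":[[0,0,0],[0,0,0]],"jaw":[0.5,0.5]}';  done | grep -E "pos|force"
```

```text
eef_pos: [0.5444, 0.0956, 0.0435]
ft_force: [-0.4, 4.6, 0.5]
grip_force: 2.3
eef_pos: [0.5445, 0.0955, 0.0436]
ft_force: [-1.9, 6.6, 0.1]
grip_force: 3.9
```

Force rises to 6.6 N with the plate stalled at the lip: it is home. Now to the handle.

```bash
python3 -m creep '{"slide":[[0.03,0,0],[0.06,0,-0.2],[0.06,0,-0.5],[-0.11,-0.3,-0.71],[-0.11,-0.487,-0.71],[-0.11,-0.487,-0.71],[-0.11,-0.487,-0.71],[-0.11,-0.487,-0.71],[-0.11,-0.487,-0.71],[-0.11,-0.487,-0.71],[-0.11,-0.487,-0.71],[-0.11,-0.487,-0.71]],"rot":[[0,0,0],[0,0,0],[0,0,0.05],[0,0,0.5],[0,0,0.5],[0,0,0.5],[0,0,0.5],[0,0,0.5],[0,0,0.5],[0,0,0.5],[0,0,0.5],[0,0,0.5]],"jaw":[0.5,0.5,0.5,0.2,0,0,0,0,0,0,0,0]}'
python3 -m creep '{"slide":[[0,0,0],[0,0,0],[0,0,0]],"rot":[[0,0,0.05],[0,0,0.05],[0,0,0.05]],"jaw":[0,0,0]}'
python3 - <<'E'
from h import *
q=np.load("q.npy");s=bot.sense();im=bot.get_image("wrist")[...,::-1]
cv2.imwrite("pics/w3.png",cv2.resize(im,(800,600),interpolation=cv2.INTER_CUBIC))
J=[[-97,60,45],[-42,60,45],[-32,66,48],[32,66,48],[-32,10,48]]
print((proj("wrist",jig(J,q),s)*1.5625).round(),)
t=jig([[-72,60,45]],q)[0];R=Ro.from_euler("xyz",s["ee_rot"],degrees=True).as_matrix()
print(s["ee_rot"],(R.T@(t-s["eef_pos"]))*1000)
E
```

```text
time: 7.85
eef_pos: [0.4739, 0.0684, 0.15]
ee_rot: [179.9, 0.0, 10.2]
ft_force: [-0.4, 0.6, 0.0]
width: 0.0428
grip_force: 0.0
time: 8.15
eef_pos: [0.4758, 0.0392, 0.15]
ee_rot: [-178.6, 0.0, 3.8]
ft_force: [0.5, -0.0, 0.6]
width: 0.0427
grip_force: 0.0
[[353. 332.]
 [346. 248.]
 [333. 233.]
 [322. 115.]
 [428. 228.]]
[-1.78593243e+02  3.39660869e-02  3.77743376e+00] [ 1.18096128e-03 -2.84929447e+01  1.05713841e+02]
```

View pics/w3.png

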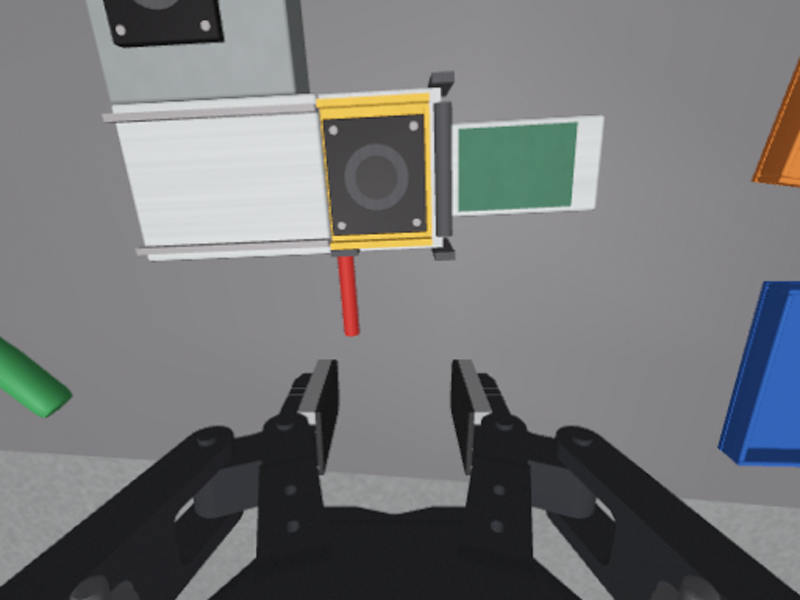

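The plate sits home on the leaf (330–428, 113–237), handle at (348,255)–(351,335). The pose is off from the command, so I'll check it.

```bash
python3 -m creep '{"slide":[[0,0,0],[0,0,0]],"rot":[[0,0,0],[0,0,0]],"jaw":[0,0]}'
python3 -m creep '{"slide":[[0,0,0],[0,0,0]],"rot":[[0,0,0],[0,0,0]],"jaw":[0,0]}'
python3 - <<'E'
from h import *
s=bot.sense();q=np.load("q.npy")
t=jig([[-72,60,45]],q)[0];R=Ro.from_euler("xyz",s["ee_rot"],degrees=True).as_matrix()
print(s["joints"],s["dq"].round(2),s["eef_pos"],s["ee_rot"],(R.T@(t-s["eef_pos"]))*1000)
E
```

```text
time: 8.4
eef_pos: [0.4758, 0.0405, 0.15]
ee_rot: [-178.5, 0.0, 3.9]
ft_force: [-0.7, 0.1, -0.5]
width: 0.0428
grip_force: 0.0
time: 8.6
eef_pos: [0.4758, 0.0404, 0.15]
ee_rot: [-178.5, 0.0, 3.9]
ft_force: [0.1, 0.1, 0.1]
width: 0.0426
grip_force: 0.0
[  3.83974717   7.84085805 -26.5652813   55.62238919   1.46206343
 179.94325176] [-0.09 -0.06  0.03  0.04 -0.   -0.07] [0.4758211  0.04039749 0.15001629] [-1.78537909e+02  2.70805897e-02  3.89647694e+00] [-4.48315429e-02 -2.71898175e+01  1.05744510e+02]
```

Joint 6 is at its limit (180°), so I'll use the half-turn grasp, tool yaw about 186.6°.

```bash
python3 -m creep '{"slide":[[0,-0.18,0],[0,-0.18,0],[0,-0.18,0],[0,-0.18,0],[0,-0.18,0],[0,-0.18,0],[0,-0.18,0],[0,-0.18,0],[0,-0.18,0],[0,-0.18,0],[0,-0.18,0],[0,-0.18,0]],"rot":[[0,0,-0.55],[0,0,-0.55],[0,0,-0.55],[0,0,-0.55],[0,0,-0.55],[0,0,-0.55],[0,0,-0.55],[0,0,-0.55],[0,0,-0.55],[0,0,-0.55],[0,0,-0.55],[0,0,-0.55]],"jaw":[0,0,0,0,0,0,0,0,0,0,0,0]}'
python3 -m creep '{"slide":[[0,0,0],[0,0,0],[0,0,0],[0,0,0],[0,0,0],[0,0,0],[0,0,0],[0,0,0],[0,0,0],[0,0,0],[0,0,0]],"rot":[[0,0,-0.465],[0,0,-0.465],[0,0,-0.465],[0,0,-0.465],[0,0,-0.465],[0,0,-0.465],[0,0,-0.465],[0,0,-0.465],[0,0,-0.465],[0,0,-0.465],[0,0,-0.465]],"jaw":[0,0,0,0,0,0,0,0,0,0,0]}'
cat >> h.py <<'E'
def go(jp,yaw,q,s=None):
    "slide+rot (fractions) to bring TCP to jig point jp (mm), tool down at world yaw"
    s=s or bot.sense();R=Ro.from_euler("xyz",s["ee_rot"],degrees=True)
    t=jig([jp],q)[0];d=R.inv().apply(t-s["eef_pos"])/.15
    r=(R.inv()*Ro.from_euler("xyz",[180,0,yaw],degrees=True)).as_rotvec()/np.pi
    print("pos",s["eef_pos"].round(4),"rot",s["ee_rot"].round(2),"slide",d.round(3),"rot",r.round(4))
E
python3 -c "
from h import *
go([-72,60,30],186.4,np.load('q.npy'))"
```

```text
time: 9.8
eef_pos: [0.474, 0.0671, 0.1507]
ee_rot: [179.8, -1.4, 103.2]
ft_force: [-1.0, 0.6, -0.6]
width: 0.0425
grip_force: 0.0
time: 10.9
eef_pos: [0.474, 0.0671, 0.1507]
ee_rot: [178.5, 0.0, -173.4]
ft_force: [0.5, 0.3, -0.4]
width: 0.0429
grip_force: 0.0
pos [0.474  0.0671 0.1507] rot [ 1.7854e+02  4.0000e-02 -1.7341e+02] slide [0.    0.    0.805] rot [0.0081 0.0002 0.001 ]
```

```bash
python3 -m creep '{"slide":[[0,0,0.2],[0,0,0.5],[0,0,0.7],[0,0,0.805],[0,0,0.805],[0,0,0.805]],"rot":[[0.008,0,0.001],[0.008,0,0.001],[0.008,0,0.001],[0.008,0,0.001],[0.008,0,0.001],[0.008,0,0.001]],"jaw":[0,0,0,0,0,0]}' 30
python3 -c "
from h import *
go([-72,60,30],186.4,np.load('q.npy'))"
python3 -m creep '{"slide":[[0,0,0],[0,0,0],[0,0,0],[0,0,0],[0,0,0],[0,0,0],[0,0,0],[0,0,0]],"rot":[[0,0,0],[0,0,0],[0,0,0],[0,0,0],[0,0,0],[0,0,0],[0,0,0],[0,0,0]],"jaw":[0.3,0.5,0.7,0.9,1,1,1,1]}' 30
python3 -c "
from h import *
go([-72,60,30],186.4,np.load('q.npy'));print(bot.sense()['ft_force'])"
```

```text
time: 11.5
eef_pos: [0.4739, 0.0702, 0.0303]
ee_rot: [180.0, 0.0, -173.7]
ft_force: [0.7, -0.8, 1.4]
width: 0.0427
grip_force: 0.0
pos [0.4739 0.0702 0.0303] rot [ 1.7998e+02  3.0000e-02 -1.7370e+02] slide [0.001 0.    0.002] rot [ 0.0001  0.0001 -0.0006]
time: 12.3
eef_pos: [0.4745, 0.0706, 0.0308]
ee_rot: [179.9, 0.1, -173.6]
ft_force: [-0.8, 0.9, 6.0]
width: 0.0085
grip_force: 29.4
pos [0.4745 0.0706 0.0308] rot [ 1.7992e+02  1.3000e-01 -1.7362e+02] slide [ 0.006 -0.002  0.005] rot [ 0.0004  0.0007 -0.0001]
[-0.78186286  0.86347463  5.99939913]
```

```bash
python3 -m creep '{"slide":[[0,-0.0034,-0.0522],[0,-0.0136,-0.1035],[0,-0.0304,-0.1531],[0,-0.0536,-0.2],[0,-0.0827,-0.2435],[0,-0.1172,-0.2828],[0,-0.1565,-0.3173],[0,-0.2,-0.3464],[0,-0.2469,-0.3696],[0,-0.2965,-0.3864],[0,-0.3478,-0.3966],[0,-0.4,-0.4]],"rot":[[0,0,0],[0,0,0],[0,0,0],[0,0,0],[0,0,0],[0,0,0],[0,0,0],[0,0,0],[0,0,0],[0,0,0],[0,0,0],[0,0,0]],"jaw":[1,1,1,1,1,1,1,1,1,1,1,1]}' 30
python3 -c "
from h import *
go([-72,0,90],186.4,np.load('q.npy'))"
```

```text
time: 13.5
eef_pos: [0.4814, 0.0121, 0.0924]
ee_rot: [179.8, 0.2, -173.5]
ft_force: [-2.6, 4.2, 9.3]
width: 0.0079
grip_force: 31.0
pos [0.4814 0.0121 0.0924] rot [ 179.77    0.21 -173.55] slide [ 0.007 -0.009  0.016] rot [0.0013 0.0012 0.0003]
```

```bash
python3 -m creep '{"slide":[[0,-0.1035,0.0136],[0,-0.2,0.0536],[0,-0.2828,0.1172],[0,-0.3464,0.2],[0,-0.3804,0.2764],[0,-0.396,0.343],[0,-0.4,0.38],[0,-0.4,0.4],[0,-0.4,0.4],[0,-0.4,0.4]],"rot":[[0,0,0],[0,0,0],[0,0,0],[0,0,0],[0,0,0],[0,0,0],[0,0,0],[0,0,0],[0,0,0],[0,0,0]],"jaw":[1,1,1,1,1,1,1,1,1,1]}' 30
python3 - <<'E'
from h import *
q=np.load("q.npy");go([-72,-60,30],186.4,q)
s=bot.sense();print(s["ft_force"])
im=bot.get_image("scene")[...,::-1]; c=proj("scene",jig([[0,0,45]],q))[0].astype(int);print(c)
im=im[c[1]-60:c[1]+60,c[0]-80:c[0]+80]
cv2.imwrite("pics/s4.png",cv2.resize(im,(800,600),interpolation=cv2.INTER_CUBIC))
E
```

```text
time: 14.5
eef_pos: [0.488, -0.0487, 0.0314]
ee_rot: [179.9, 0.1, -173.6]
ft_force: [-4.4, 6.1, 26.7]
width: 0.0086
grip_force: 33.0
pos [ 0.488  -0.0487  0.0314] rot [ 1.7992e+02  1.5000e-01 -1.7360e+02] slide [ 0.004 -0.001  0.009] rot [ 0.0004  0.0008 -0.    ]
[-4.42424103  6.1132006  26.66565212]
[246 179]
```

View pics/s4.png

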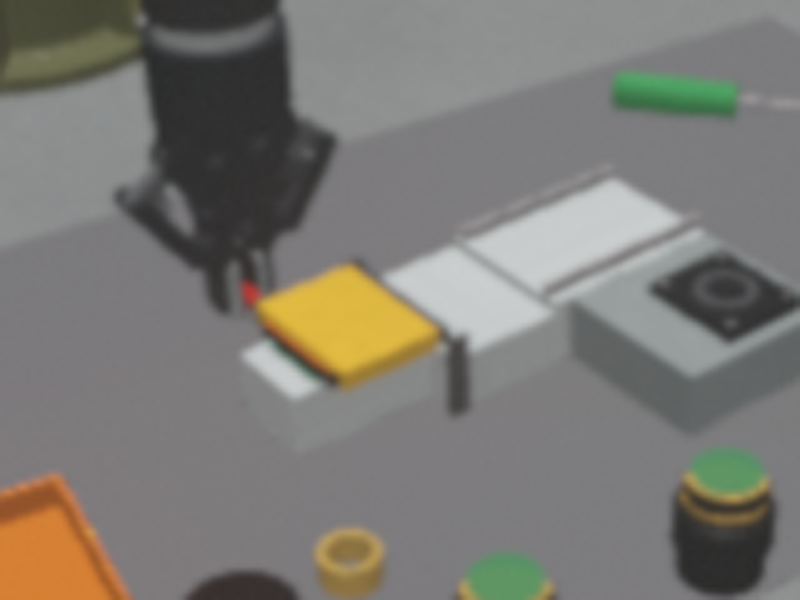

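The leaf is fully over (yellow underside at (350,325)) with the plate under it. Now swing it back.

```bash
python3 -m creep '{"slide":[[0,0.0034,-0.0522],[0,0.0136,-0.1035],[0,0.0304,-0.1531],[0,0.0536,-0.2],[0,0.0827,-0.2435],[0,0.1172,-0.2828],[0,0.1565,-0.3173],[0,0.2,-0.3464],[0,0.2469,-0.3696],[0,0.2965,-0.3864],[0,0.3478,-0.3966],[0,0.4,-0.4]],"rot":[[0,0,0],[0,0,0],[0,0,0],[0,0,0],[0,0,0],[0,0,0],[0,0,0],[0,0,0],[0,0,0],[0,0,0],[0,0,0],[0,0,0]],"jaw":[1,1,1,1,1,1,1,1,1,1,1,1]}' 30
python3 -m creep '{"slide":[[0,0.0522,0.0034],[0,0.1035,0.0136],[0,0.2,0.0536],[0,0.2828,0.1172],[0,0.3464,0.2],[0,0.3696,0.2469],[0,0.3864,0.2965],[0,0.3966,0.3478],[0,0.4,0.4],[0,0.4,0.4],[0,0.4,0.4]],"rot":[[0,0,0],[0,0,0],[0,0,0],[0,0,0],[0,0,0],[0,0,0],[0,0,0],[0,0,0],[0,0,0],[0,0,0],[0,0,0]],"jaw":[1,1,1,1,1,1,1,1,1,1,1]}' 30
python3 -c "
from h import *
go([-72,60,30],186.4,np.load('q.npy'))"
```

```text
time: 15.75
eef_pos: [0.4817, 0.0061, 0.0927]
ee_rot: [-179.4, 0.2, -173.8]
ft_force: [-7.5, -6.9, 30.2]
width: 0.0085
grip_force: 33.1
time: 16.85
eef_pos: [0.4741, 0.0704, 0.0291]
ee_rot: [179.9, 0.0, -173.6]
ft_force: [4.0, 5.1, -1.6]
width: 0.0084
grip_force: 35.0
pos [0.4741 0.0704 0.0291] rot [ 1.7993e+02  4.0000e-02 -1.7361e+02] slide [ 0.003 -0.001 -0.006] rot [ 0.0004  0.0002 -0.0001]
```

```bash
python3 -m creep '{"slide":[[0,0,0],[0,0,0],[0,0,0],[0,0,-0.2],[0,0,-0.5],[0,0,-0.93],[0,-0.3,-0.93],[-0.2,-0.6,-0.93],[-0.48,-0.967,-0.93],[-0.48,-0.967,-0.93],[-0.48,-0.967,-0.93],[-0.48,-0.967,-0.93]],"rot":[[0,0,0],[0,0,0],[0,0,0],[0,0,0],[0,0,0],[0,0,0.25],[0,0,0.25],[0,0,0.25],[0,0,0.25],[0,0,0.25],[0,0,0.25],[0,0,0.25]],"jaw":[0.6,0.3,0,0,0,0,-0.3,-0.6,-1,-1,-1,-1]}'
python3 -m creep '{"slide":[[0,0,0],[0,0,0],[0,0,0],[0,0,0],[0,0,0],[0,0,0]],"rot":[[0,0,0.25],[0,0,0.25],[0,0,0.25],[0,0,0.25],[0,0,0.25],[0,0,0.25]],"jaw":[-1,-1,-1,-1,-1,-1]}'
python3 - <<'E'
from h import *
q=np.load("q.npy");s=bot.sense();im=bot.get_image("wrist")[...,::-1]
cv2.imwrite("pics/w5.png",cv2.resize(im,(800,600),interpolation=cv2.INTER_CUBIC))
import pickle;pickle.dump(s,open("s5.pkl","wb"))
J=[[-32,-14,48],[32,-14,48],[32,-70,48],[-32,-70,48],[-97,60,45]]
print((proj("wrist",jig(J,q),s)*1.5625).round(),)
go([0,-42,150],96.4,q,s)
E
```

```text
time: 18.05
eef_pos: [0.5611, -0.0672, 0.1687]
ee_rot: [-180.0, -0.0, 141.3]
ft_force: [0.1, -0.2, -0.1]
width: 0.0854
grip_force: 0.0
time: 18.65
eef_pos: [0.5605, -0.0657, 0.1693]
ee_rot: [-180.0, -0.0, 96.3]
ft_force: [-0.7, -0.7, 0.1]
width: 0.0853
grip_force: 0.0
[[343. 178.]
 [448. 178.]
 [445. 267.]
 [347. 267.]
 [223.  41.]]
pos [ 0.5605 -0.0657  0.1693] rot [-1.7999e+02 -2.0000e-02  9.6260e+01] slide [0.286 0.007 0.129] rot [-0.0001 -0.0001 -0.0008]
```

View pics/w5.png

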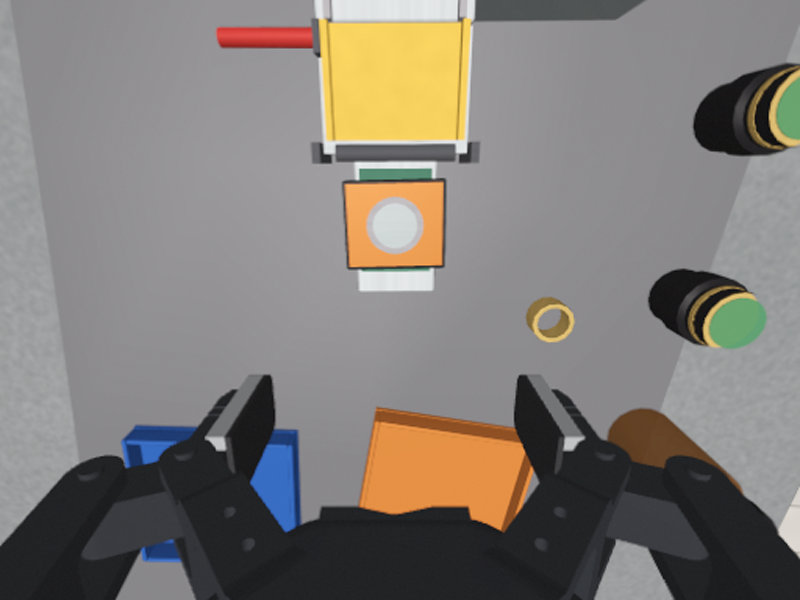

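The orange face is up on the bed: plate corners (343,182),(445,180),(444,266),(348,269); the leaf is back open, and the target is the orange tray. Next I compute plate and tray poses and the fingertip setback at this opening.

Run:
```python
from h import *
import pickle
q=np.load("q.npy");s=pickle.load(open("s5.pkl","rb"))
w=unproj("wrist",np.array([[343.5,181.5],[445,180],[444,266.5],[348,269]])/1.5625,.048,s);c=w.mean(0)
e=w[1]-w[0]+w[2]-w[3];print("plate",c,np.degrees(np.arctan2(e[1],e[0])),np.linalg.norm(np.diff(w,axis=0),axis=1))
R=Ro.from_euler("xyz",s["ee_rot"],degrees=True)
print("to plate tool mm",R.inv().apply(c-s["eef_pos"])*1000)
# tray corners far/near visible rim: inner-left top (377,408), right top corner (531,430)
t=unproj("wrist",np.array([[377,408],[531,430]])/1.5625,.022,s);print("tray",t,np.linalg.norm(t[1]-t[0]),np.degrees(np.arctan2(*(t[1]-t[0])[1::-1])))
m=bot.camera_model("wrist");T=np.array(m["T_tool_cam"])
for h,px in ((10.7,(364,359)),(10.7,(347,360)),(21.4,(337,361)),(42.7,(272,377)),(42.7,(247,376))):
    # tip front corner ray at tool x=+0.011
    d=(np.array(px)/1.5625-[m["cx"],m["cy"]])/[m["fx"],m["fy"]]
    r=T[:3,:3]@[d[0],-d[1],-1];k=(.011-T[0,3])/r[0];print(h,(T[:3,3]+k*r)*1000)
```

```text
plate [ 0.55657107 -0.02406917  0.048     ] 7.4928700872273035 [0.06235351 0.05445278 0.06293402]
to plate tool mm [ 41.7825349    0.67390401 121.28804443]
tray [[ 0.55871856 -0.17429801  0.022     ]
 [ 0.68586895 -0.18074821  0.022     ]] 0.12731388866494342 -2.904061444930207
10.7 [ 11.        -10.9711436  -5.8236172]
10.7 [ 11.         -17.10757614  -6.65148569]
21.4 [ 11.         -20.64412957  -7.46582467]
42.7 [ 11.         -40.86242103 -19.38698034]
42.7 [ 11.         -49.46676908 -18.71259133]
```

```bash
python3 -m creep '{"slide":[[0.279,0.005,0],[0.279,0.005,0.3],[0.279,0.005,0.6],[0.279,0.005,0.75],[0.279,0.005,0.85],[0.279,0.005,0.915],[0.279,0.005,0.915],[0.279,0.005,0.915]],"rot":[[0,0,-0.006],[0,0,-0.006],[0,0,-0.006],[0,0,-0.006],[0,0,-0.006],[0,0,-0.006],[0,0,-0.006],[0,0,-0.006]],"jaw":[-1,-1,-1,-1,-1,-1,-1,-1]}' 30
python3 -m creep '{"slide":[[0,0,0],[0,0,0],[0,0,0],[0,0,0],[0,0,0],[0,0,0]],"rot":[[0,0,0],[0,0,0],[0,0,0],[0,0,0],[0,0,0],[0,0,0]],"jaw":[-0.8,-0.6,-0.4,-0.4,-0.4,-0.4]}' 30
python3 -m creep '{"slide":[[0,0,-0.05],[0,0,-0.1],[0,0,-0.25],[0,0,-0.4],[0,0,-0.4]],"rot":[[0,0,0],[0,0,0],[0,0,0],[0,0,0],[0,0,0]],"jaw":[-0.4,-0.4,-0.4,-0.4,-0.4]}' 30
python3 - <<'E'
from h import *
im=bot.get_image("wrist")[...,::-1]
cv2.imwrite("pics/w6.png",cv2.resize(im,(800,600),interpolation=cv2.INTER_CUBIC))
import pickle;pickle.dump(bot.sense(),open("s6.pkl","wb"))
E
```

```text
time: 19.5
eef_pos: [0.5578, -0.0244, 0.0329]
ee_rot: [179.9, -0.0, 97.5]
ft_force: [-0.1, -0.6, -0.4]
width: 0.0852
grip_force: 0.0
time: 20.1
eef_pos: [0.5582, -0.0245, 0.0334]
ee_rot: [179.9, -0.0, 97.5]
ft_force: [-1.6, 0.0, 5.9]
width: 0.0635
grip_force: 32.5
time: 20.6
eef_pos: [0.5601, -0.0246, 0.0957]
ee_rot: [179.6, 0.0, 97.5]
ft_force: [1.1, -0.9, -1.6]
width: 0.0631
grip_force: 33.8
```

View pics/w6.png

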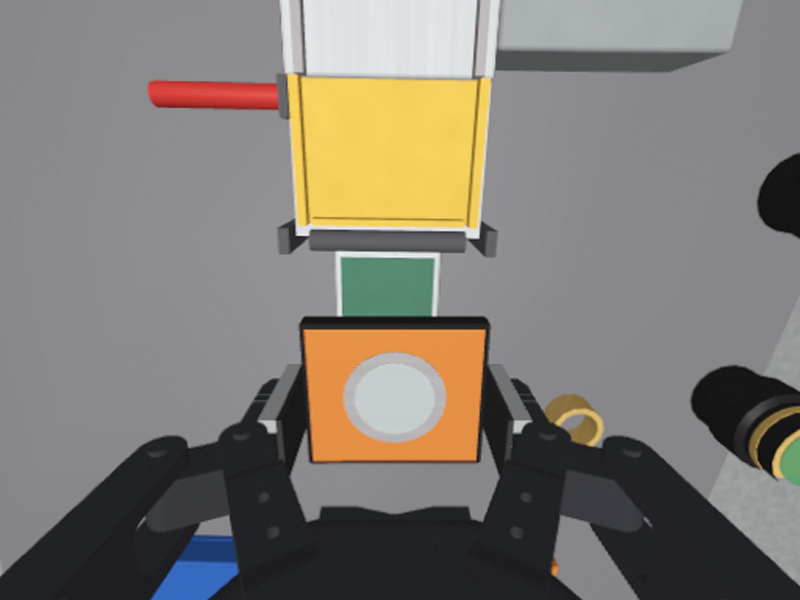

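The plate is held level and square, orange face up (305–488, 318–462). I'll locate the orange tray by fitting its silhouette in the top image.

Run:
```python
from h import *
import pickle
from scipy.optimize import minimize
im=bot.get_image("top");hsv=cv2.cvtColor(im,cv2.COLOR_RGB2HSV)
M=((hsv[...,0]>5)&(hsv[...,0]<18)&(hsv[...,1]>150)&(hsv[...,2]>90)).astype(np.uint8)
n,L,st,ce=cv2.connectedComponentsWithStats(M);k=1+np.argmax(st[1:,4]);print(st[k],ce[k]*1.5625)
cn=max(cv2.findContours((L==k).astype(np.uint8),0,2)[0],key=cv2.contourArea)
mask=cv2.fillPoly(np.zeros((384*4,512*4),np.uint8),[(cn*4+2)],1)
B=np.array([[x,y,z] for x in(-70,70) for y in (-65,65) for z in (0,22)])
def hull(p): return cv2.convexHull((proj("top",jig(B,p))*4+2).astype(np.float32))
def cost(v):
    p=[v[0]*.01+.62,v[1]*.01-.252,v[2]*.1]
    A=cv2.fillPoly(np.zeros_like(mask),[hull(p).round().astype(int)],1);return float((A^mask).sum())
f=minimize(cost,[0,0,-.3],method="Nelder-Mead",options=dict(initial_simplex=[[0,0,-.3],[1,0,0],[0,1,0],[0,0,.8]]));v=f.x
p=[v[0]*.01+.62,v[1]*.01-.252,v[2]*.1];print(p,np.degrees(p[2]),f.fun/mask.sum())
s5=pickle.load(open("s5.pkl","rb"))
print((proj("wrist",jig([[-70,65,0],[70,65,0],[-70,65,22],[70,65,22]],p),s5)*1.5625).round())
s6=pickle.load(open("s6.pkl","rb"))
w=unproj("wrist",np.array([[303,328],[487,328],[480,461],[313,461]])/1.5625,.0957+.0065+.0085,s6);print("plate rel tcp",w.mean(0)-s6["eef_pos"])
```

```text
[ 356  169   33   53 1526] [583.04288172 304.34755898]
[np.float64(0.6209259259259259), np.float64(-0.25922222222222224), np.float64(-0.05092592592592593)] -2.917840623351415 0.8818773669205566
[[371. 410.]
 [528. 432.]
 [370. 425.]
 [537. 449.]]
plate rel tcp [0.00043322 0.00144349 0.01662465]
```

Run:
```python
from h import *
import pickle
s5=pickle.load(open("s5.pkl","rb"))
t=unproj("wrist",np.array([[377,408],[531,430]])/1.5625,0,s5);d=t[1]-t[0];print(t,np.linalg.norm(d),np.degrees(np.arctan2(d[1],d[0])))
u=d/np.linalg.norm(d);print("centre",t.mean(0)[:2]+np.array([u[1],-u[0]])*.065)
# fit by color in w5: left edge of orange
im=cv2.imread("pics/w5.png");h=cv2.cvtColor(im,cv2.COLOR_BGR2HSV)
m=((h[...,0]>5)&(h[...,0]<18)&(h[...,1]>120)&(h[...,2]>60))
for r in (415,425,440,460,480): x=np.where(m[r,330:600])[0]+330;print(r,x.min(),x.max())
for c in (385,400,440,480,510): y=np.where(m[390:520,c])[0]+390;print(c,y.min())
p=[.622,-.2515,np.radians(-2.4)]
print((proj("wrist",jig([[-70,65,0],[70,65,0],[-70,65,22],[70,65,22],[-70,30,22],[70,30,22]],p),s5)*1.5625).round())
print((proj("top",jig([[-70,65,22],[70,65,22],[70,-65,22],[-70,-65,22]],p))*1.5625).round())
```

```text
[[ 0.55924645 -0.18843301  0.        ]
 [ 0.69601419 -0.19537226  0.        ]] 0.13694366504720323 -2.9045538612229174
centre [ 0.62433662 -0.25681913]
415 375 430
425 373 495
440 370 520
460 367 529
480 363 529
385 408
400 411
440 417
480 423
510 428
[[372. 403.]
 [531. 424.]
 [371. 418.]
 [539. 440.]
 [365. 453.]
 [529. 475.]]
[[528. 342.]
 [528. 261.]
 [605. 265.]
 [607. 346.]]
```

```bash
python3 -m creep '{"slide":[[-0.15,0.02,0],[-0.35,0.05,0],[-0.6,0.08,0],[-0.79,0.106,0]],"rot":[[0,0,0],[0,0,0],[0,0,0],[0,0,0]],"jaw":[-0.4,-0.4,-0.4,-0.4]}'
python3 -m creep '{"slide":[[-0.22,0.03,0],[-0.45,0.06,0],[-0.65,0.08,0],[-0.75,0.1,0],[-0.79,0.106,0],[-0.79,0.106,0],[-0.79,0.106,0]],"rot":[[0,0,0.02],[0,0,0.057],[0,0,0.057],[0,0,0.057],[0,0,0.057],[0,0,0.057],[0,0,0.057]],"jaw":[-0.4,-0.4,-0.4,-0.4,-0.4,-0.4,-0.4]}'
python3 - <<'E'
from h import *
go([622.6,-255.5,0],87.3,[0,0,0])
s=bot.sense();im=bot.get_image("wrist")[...,::-1]
cv2.imwrite("pics/w7.png",cv2.resize(im,(800,600),interpolation=cv2.INTER_CUBIC))
h=cv2.cvtColor(cv2.imread("pics/w7.png"),cv2.COLOR_BGR2HSV)
m=((h[...,0]>5)&(h[...,0]<18)&(h[...,1]>120)&(h[...,2]>60))
for r in (240,260,280,300): x=np.where(m[r,150:700])[0]+150;print(r,x.min() if len(x) else 0,x.max() if len(x) else 0)
for c in (350,400,450): y=np.where(m[:,c])[0];print(c,y.min())
p=[.623,-.254,np.radians(-2.8)]
print((proj("wrist",jig([[-70,65,22],[70,65,22],[-70,0,22],[70,0,22]],p),s)*1.5625).round())
E
```

```text
time: 21.1
eef_pos: [0.5881, -0.1413, 0.0908]
ee_rot: [-179.9, -0.0, 97.4]
ft_force: [0.0, 1.0, -0.9]
width: 0.0629
grip_force: 33.8
time: 21.8
eef_pos: [0.6193, -0.2539, 0.0917]
ee_rot: [-180.0, -0.1, 87.3]
ft_force: [1.2, 1.2, -1.2]
width: 0.063
grip_force: 33.8
pos [ 0.6193 -0.2539  0.0917] rot [-1.7997e+02 -8.0000e-02  8.7260e+01] slide [-0.01   0.023  0.611] rot [-0.0001 -0.0005 -0.0002]
240 270 539
260 271 536
280 273 534
300 275 532
350 193
400 194
450 194
[[261. 193.]
 [542. 193.]
 [273. 315.]
 [529. 316.]]
```

```bash
python3 -m creep '{"slide":[[-0.011,0.031,0],[-0.011,0.031,0.15],[-0.011,0.031,0.3],[-0.011,0.031,0.42],[-0.011,0.031,0.5],[-0.011,0.031,0.55],[-0.011,0.031,0.58],[-0.011,0.031,0.6],[-0.011,0.031,0.6],[-0.011,0.031,0.6]],"rot":[[0,0,0],[0,0,0],[0,0,0],[0,0,0],[0,0,0],[0,0,0],[0,0,0],[0,0,0],[0,0,0],[0,0,0]],"jaw":[-0.4,-0.4,-0.4,-0.4,-0.4,-0.4,-0.4,-0.4,-0.4,-0.4]}'
python3 -m creep '{"slide":[[0,0,0.007],[0,0,0.007]],"rot":[[0,0,0],[0,0,0]],"jaw":[-0.4,-0.4]}'
python3 -m creep '{"slide":[[0,0,0.007],[0,0,0.007]],"rot":[[0,0,0],[0,0,0]],"jaw":[-0.4,-0.4]}' | grep -E "pos|ft"
```

```text
time: 22.85
eef_pos: [0.6249, -0.2573, 0.0028]
ee_rot: [179.9, -0.0, 87.2]
ft_force: [-0.9, -1.2, -1.3]
width: 0.0628
grip_force: 33.8
time: 23.05
eef_pos: [0.6245, -0.2573, 0.0014]
ee_rot: [179.9, -0.0, 87.2]
ft_force: [1.2, -0.3, -0.5]
width: 0.0627
grip_force: 33.8
eef_pos: [0.6243, -0.2571, -0.0]
ft_force: [0.1, -0.5, -0.4]
```

```bash
for i in 1; do python3 -m creep '{"slide":[[0.01,0,0.007],[0.01,0,0.007]],"rot":[[0,0,0],[0,0,0]],"jaw":[-0.4,-0.4]}'; python3 -m creep '{"slide":[[0,0,0.005],[0,0,0.005]],"rot":[[0,0,0],[0,0,0]],"jaw":[-0.4,-0.4]}';python3 -m creep '{"slide":[[0,0,0.005],[0,0,0.005]],"rot":[[0,0,0],[0,0,0]],"jaw":[-0.4,-0.4]}'; done | grep -E "pos|ft"
```

```text
eef_pos: [0.6243, -0.2554, -0.0012]
ft_force: [-0.2, 0.6, -1.1]
eef_pos: [0.6245, -0.2555, -0.0016]
ft_force: [-0.3, 0.3, 0.8]
eef_pos: [0.6245, -0.2556, -0.0016]
ft_force: [-2.4, 2.1, 6.8]
```

Contact at the tray floor (6.8 N). Release gently, lift and look.

```bash
python3 -m creep '{"slide":[[0,0,0],[0,0,0],[0,0,0],[0,0,0],[0,0,0],[0,0,0],[0,0,0],[0,0,-0.1],[0,0,-0.3],[0,0,-0.6],[0,0,-0.9],[0,0,-0.9]],"rot":[[0,0,0],[0,0,0],[0,0,0],[0,0,0],[0,0,0],[0,0,0],[0,0,0],[0,0,0],[0,0,0],[0,0,0],[0,0,0],[0,0,0]],"jaw":[-0.5,-0.55,-0.6,-0.65,-0.7,-0.8,-0.8,-0.8,-0.8,-0.8,-0.8,-0.8]}' 20
python3 -m creep '{"slide":[[-0.3,0,-0.3],[-0.6,0,-0.6],[-0.7,0,-0.6],[-0.7,0,-0.6]],"rot":[[0,0,0],[0,0,0],[0,0,0],[0,0,0]],"jaw":[-0.8,-0.8,-0.8,-0.8]}'
python3 - <<'E'
from h import *
s=bot.sense();im=bot.get_image("wrist")[...,::-1]
cv2.imwrite("pics/w8.png",cv2.resize(im,(800,600),interpolation=cv2.INTER_CUBIC))
print((proj("wrist",jig([[-70,65,22],[70,65,22],[70,-65,22],[-70,-65,22],[-32,28,12],[32,28,12],[32,-28,12],[-32,-28,12]],[.6245,-.254,np.radians(-2.8)]),s)*1.5625).round())
E
```

```text
time: 25.05
eef_pos: [0.6289, -0.2576, 0.1416]
ee_rot: [179.3, 0.2, 87.2]
ft_force: [1.1, 0.3, 0.4]
width: 0.0768
grip_force: 0.0
time: 25.45
eef_pos: [0.62, -0.3658, 0.2272]
ee_rot: [179.6, 0.3, 87.0]
ft_force: [-0.3, -1.2, -0.4]
width: 0.0772
grip_force: 0.0
[[293.  19.]
 [487.  19.]
 [476. 204.]
 [306. 204.]
 [349.  80.]
 [432.  79.]
 [430. 156.]
 [352. 157.]]
```

View pics/w8.png

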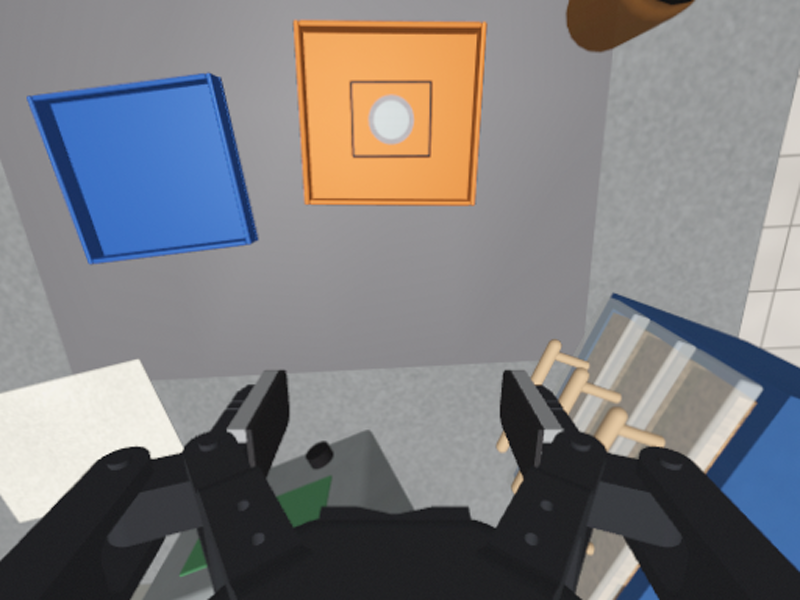

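The plate lies flat, orange face up, in the middle of the orange tray (350–431, 81–157), within 1–2 px of the prediction.

```bash
python3 -c "
from rig import bot
print(bot.finish_job())"
```

```text
the job is handed in; nothing more can be done
None
```

The orange lens plate was slid home, turned over on the jig with the leaf swung back, and laid flat, orange face up, in the middle of the orange tray; I handed the job in at about 25 s of the 72 s, and no verdict was shown.

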